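# Turn the saucepan's plate down to simmer

## Task

The saucepan only needs to simmer now: turn the knob of the plate it stands on (left knob for the left plate, right knob for the right plate) down, anticlockwise seen from above, until it clicks into the lowest heat, the smallest dot, next to the off ring. Push the knurled rim round with a fingertip or the outside of the fingers, never pinching a knob between the fingers, and let go with the knob resting in that click. Leave the other knob untouched, and do not lift, shift or upset the saucepan, the casserole, the teacup or the jar.

Things in the scene. Friction and masses are not known exactly. Their poses are not given: they have to be found in the camera images.
- hob: Two-plate cooker, 500 mm wide (y), 300 deep (x), flat black glass top 64 mm above the counter; does not slide. Origin: centre of its underside; +x to its back, away from the robot, +y to its left, z up. Printed plates, 164 mm across, at x +47 mm, y +125 (left) and -125 (right); their knobs stand at x -105, y +125 and -125. Nothing else stands within 40 mm of a knob's rim.
- knob_left_top (a point): Left knob: a knurled aluminium cylinder on an upright axis, 45 mm in diameter over its fine ribs, from 1 to 22 mm above the glass, black top disc with a white pointer line from centre to rim. This point: centre of its top face, on its axis. Printed on the glass 34 mm from the axis: a white off ring towards the plate (hob's +x) and, every 30 degrees clockwise from it, five white dots of growing size.
- knob_right_top (a point): Right knob: a knurled aluminium cylinder on an upright axis, 45 mm in diameter over its fine ribs, from 1 to 22 mm above the glass, black top disc with a white pointer line from centre to rim. This point: centre of its top face, on its axis. Printed on the glass 34 mm from the axis: a white off ring towards the plate (hob's +x) and, every 30 degrees clockwise from it, five white dots of growing size.
- knob_left (a joint): Left knob's angle, rad, growing clockwise from above (more heat). 0 = off (pointer to hob's +x); clicks every 0.524: 0.524 = lowest heat (smallest dot, wanted), up to 2.618; hard stops just past both ends. Starts at 1.047 or 1.571. A spring holds each click: about 2.5 N along the rim (its knurls grip, friction about 1) lifts it out; past half-way it jumps on into the next click, before half-way it springs back.
- knob_right (a joint): Right knob's angle, rad, growing clockwise from above; same values, clicks and spring as the left knob's.
- saucepan: Steel saucepan with lid, standing on the middle of one of the two plates: 150 mm in diameter (156 at the rim), 108 mm high over the black knob of its lid, one long black handle along its +x to 235 mm from its centre, 64 to 84 mm up, pointing roughly to the back of the cooker. Origin: centre of its underside, z up.
- casserole: Dark blue enamelled casserole with a lid, standing on the other plate: 160 mm in diameter, 110 mm high over its lid's knob, two loop handles along its y, 214 mm over both. Origin: centre of its underside, z up.
- teacup: White ceramic teacup on the counter beside the cooker, 88 mm in diameter at the rim, 60 mm high, handle at its +y. Origin: centre of its underside.
- jar: Glass jar with orange gasket and wire-clipped glass lid on the counter beside the cooker, 94 mm in diameter (106 over its clip), 133 mm high. Origin: centre of its underside.
Things that resemble listed ones, but are neither listed nor needed, are in the scene too. What is shaped like the jar but pink is not meant. Leave any brown look-alike of the casserole alone.

How it is judged:
On the way:
1. a finger touches the knob of the plate under the saucepan (((y of saucepan in the frame of hob above 0 m and contact force between the fingers and knob_left above 0.5 N) or (y of saucepan in the frame of hob below 0 m and contact force between the fingers and knob_right above 0.5 N))), for 0.05 s.
At the end, for the whole second after the job is handed in: The knob of the plate under the saucepan rests in the lowest-heat click (0.524 rad within 0.12 rad), the other knob is still on its heat, and the saucepan, casserole, teacup and jar stand upright and still within 12 mm of where they began (((y of saucepan in the frame of hob above 0 m and value of joint knob_left between 0.4036 and 0.6436 rad and velocity of joint knob_left between -0.1 and 0.1 rad/s and value of joint knob_right above 0.73304 rad) or (y of saucepan in the frame of hob below 0 m and value of joint knob_right between 0.4036 and 0.6436 rad and velocity of joint knob_right between -0.1 and 0.1 rad/s and value of joint knob_left above 0.73304 rad)) and distance of each of saucepan, casserole, teacup, jar from where it was at the start of the episode below 0.012 m and angle between each of saucepan, casserole, teacup, jar's own z axis and vertical below 0.15 rad and linear speed of each of saucepan, casserole, teacup, jar below 0.02 m/s); the robot touches nothing.
It fails at once if the knob of the other plate is touched ((y of saucepan in the frame of hob above 0 m and contact force between any of the fingers, the arm and knob_right above 0.5 N) or (y of saucepan in the frame of hob below 0 m and contact force between any of the fingers, the arm and knob_left above 0.5 N)).
It fails at once if a knob is pinched between the fingers ((horizontal distance between the grasp point and knob_left_top below 0.012 m and z of the grasp point in the frame of knob_left_top below 0.014 m and contact force between the fingers and knob_left above 0.5 N) or (horizontal distance between the grasp point and knob_right_top below 0.012 m and z of the grasp point in the frame of knob_right_top below 0.014 m and contact force between the fingers and knob_right above 0.5 N)).
It fails at once if the saucepan or the casserole is lifted, shifted by more than 12 mm or tipped (distance of any of saucepan, casserole from where it was at the start of the episode above 0.012 m or angle between any of saucepan, casserole's own z axis and vertical above 0.15 rad).
It fails at once if the teacup or the jar is lifted, shifted by more than 12 mm or tipped (distance of any of teacup, jar from where it was at the start of the episode above 0.012 m or angle between any of teacup, jar's own z axis and vertical above 0.15 rad).
It also fails if it takes over 51 s, if anything falls off the work surface, if the arm or the gripper's body presses on something with over 40 N, if the wrist force passes 120 N, or if a joint passes its speed limit or range.

## Robot

A 6-joint arm with a two-finger parallel gripper is mounted at the origin on the work surface. World frame = base frame: x ahead of the robot, y to its left, z up, the work surface at z = 0. Lengths are in m, angles in rad, forces in N, time in s.
With the tool pointing down it reaches from about 0.375 to 0.9 m from the base axis. Payload 3.1 kg.
Tool frame: the origin (TCP) lies at the very end of the fingers, on their centre line; the grasp point (between the pads) lies 19 mm behind it (manip.pinch_z is the distance from the TCP to the grasp point, in m); z points along the fingers, y is the direction in which the jaws open and shut (so a half turn about z gives the same grasp; the last joint's range is limited). The gripper opens to 85 mm and grips with 20 to 120 N. Pads are 22 mm wide; open, the fingers measure 114 mm over their backs; the gripper's body (76 mm by 85 mm) begins 54 mm behind the grasp point. The pads swing forward as they close: fully open they stand 13 mm farther back than shut.
Start: joints at [-0.178, 0.527, 1.433, -0, 1.181, -0.178], TCP at [0.625, 0, 0.231] pointing down, gripper open.
Joint ranges: [-3.08, 3.08], [-0.75, 2.2], [0.22, 2.44], [-1.43, 4.57], [0, 2.65], [-2.85, 2.85]. Speed limits (rad/s): [2.79, 2.79, 3.14, 3.14, 3.14, 3.14].

## Interface

Orientations are given as a unit quaternion [x, y, z, w].
In Python, from station import manip gives the robot as it stands.
- The arm moves only by the tool drive_tool, never from a script. Its argument "increments" is a list of rows, each a list of 7 numbers: the closure in counts, from 0 (fully open) to 255 (shut), then the shift along the tool's x, y, z in cm, then the turn, a rotation vector about the tool's x, y, z in rad. A call has 1 to 20 rows; each row is the pose to reach, as a shift and turn from the pose commanded when the call began, along the tool's axes at that moment; what a row does not reach only later rows make up. A row lasts 1/10 s, in which the tool goes at most 50 mm and 8.59 degrees, less where a joint would pass 70% of its speed; a pose out of reach is approached as far as the arm can. A call with a gripper value outside its range is refused whole. The fingers move at their own pace and stop on an object; "force" is the grip in N (left out, the last holds). Time passes only in rows, so rows that repeat a pose let the fingers close. It gives the time, the measured TCP pose, the force and the opening at its end, in the units of the state.
- manip.sense(): the state, without advancing time (a new reading comes with each control period).
- manip.snapshot(name): name is "scene" or "side" or "wrist"; returns the picture (400x640x3 uint8, red, green, blue); there is no depth.
- manip.camera_model(name): a dict with "mtx" (3x3 intrinsics, pixels), "cam_to_world" (4x4, takes a point from camera to world coordinates). Camera axes: x right, y down, z forward; pixel columns grow to the right and rows downward; lengths in m; the calibration is good to about 2 mm. A picture is of the moment at which its call begins: read the wrist's pose just before it. camera_model takes no time and is no camera call; for the wrist camera it gives the pose at the moment of the call.
- manip.sign_off(): hands the job in, once; it reports no verdict.
The state is a dict: "t": time; "q": joint angles; "qd": joint speeds; "tau": joint torques, N m; "tcp_pos": TCP position; "tool_rot": TCP orientation; "force": force on the tool from outside, world axes, zero at the start; "ft_torque": the same for the moment, N m; "finger_gap": opening from 0.0 (shut) to 1.0 (fully open).
Only numpy, scipy, OpenCV 4.12 (cv2) and the standard library are available. Lean on these libraries where they do the work, as an engineer would, in place of code of your own. Each camera call takes 0.05 s, during which the arm holds its last target. There are 200 camera calls.

## Working session

There is one attempt and no reset: what is moved stays moved. The work goes in short steps, Python scripts to look and compute and a tool call to move; the robot and the scene stay as the last step left them, time stands still between calls to the robot, and variables do not carry over. Pictures are saved under pics/ and viewed, about 8 in all and at most 12, crops included, and the job is handed in when it is done.

Besides the shell and the picture viewer there is one more tool, called after "Request:" in YAML: its name, and indented under it one key for each argument. drive_tool: Moves the arm, as the interface text tells. Its arguments: {"type":"object","properties":{"increments":{"type":"array","items":{"type":"array","items":{"type":"number"}}},"force":{"type":"number"}},"required":["increments"]}

```bash
mkdir -p pics; ls
python3 - <<'E'
from station import manip
import cv2, numpy as np
print(manip.sense())
for n in ("scene","side"):
    im=manip.snapshot(n); cv2.imwrite(f"pics/{n}0.png",im[:,:,::-1])
    c=manip.camera_model(n); print(n,np.round(c["mtx"],1).tolist(),np.round(c["cam_to_world"],3).tolist())
a=cv2.imread("pics/scene0.png");b=cv2.imread("pics/side0.png")
w=manip.snapshot("wrist");cv2.imwrite("pics/wrist0.png",w[:,:,::-1])
E
```

```text
pics
{'t': 0.0, 'q': array([-1.78509362e-01,  5.28498654e-01,  1.43393145e+00, -2.69235838e-05,
        1.18137512e+00, -1.78524685e-01]), 'qd': array([ 8.66253420e-04,  3.00170558e-04,  1.00144568e-03, -3.75267511e-04,
        2.07010117e-05,  8.39796749e-04]), 'tau': array([ 2.50220628e-04, -4.42344439e+01, -1.78024775e+01, -2.06930472e-04,
        8.36740597e-03,  2.24214921e-05]), 'tcp_pos': array([6.24272550e-01, 1.47356589e-04, 2.30304384e-01]), 'tool_rot': array([ 7.07097307e-01,  7.07115390e-01, -6.41147257e-04, -9.01634805e-04]), 'force': array([ 0.20313471, -0.42314048,  0.2953992 ]), 'ft_torque': array([-0.00042684,  0.02336472,  0.00365444]), 'finger_gap': 1.0021454481770884}
scene [[436.9, 0.0, 321.9], [0.0, 436.9, 194.5], [0.0, 0.0, 1.0]] [[-0.674, 0.53, -0.514, 1.265], [0.738, 0.466, -0.488, 0.698], [-0.02, -0.708, -0.706, 1.061], [0.0, 0.0, 0.0, 1.0]]
side [[468.0, 0.0, 316.1], [0.0, 468.0, 205.3], [0.0, 0.0, 1.0]] [[-0.835, -0.303, 0.459, -0.014], [-0.549, 0.424, -0.72, 0.95], [0.024, -0.854, -0.52, 0.738], [0.0, 0.0, 0.0, 1.0]]
```

View pics/scene0.png

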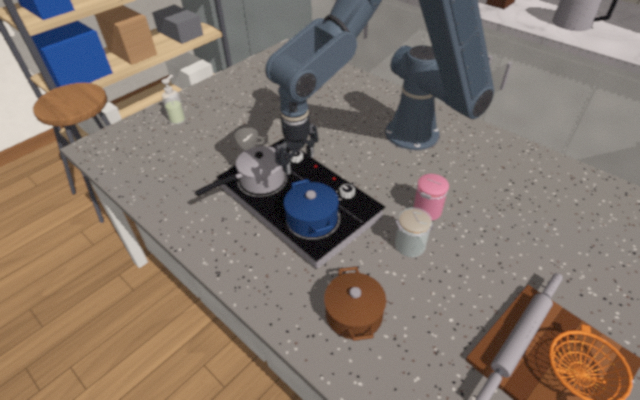

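View pics/wrist0.png

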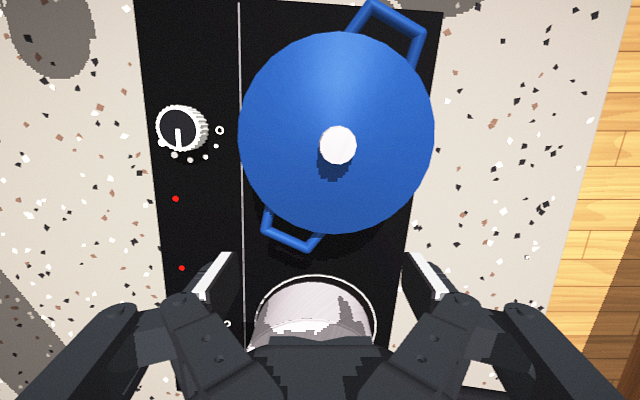

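The saucepan is the steel pot at (262,170) in the scene view, on the hob's right (-y) plate. The blue casserole is at (312,207), on the left plate. The brown pot (355,303) and the pink jar (430,195) are look-alikes. In the wrist view the left knob is at (179,130), and the right knob is hidden by the finger near (228,323).

View pics/side0.png

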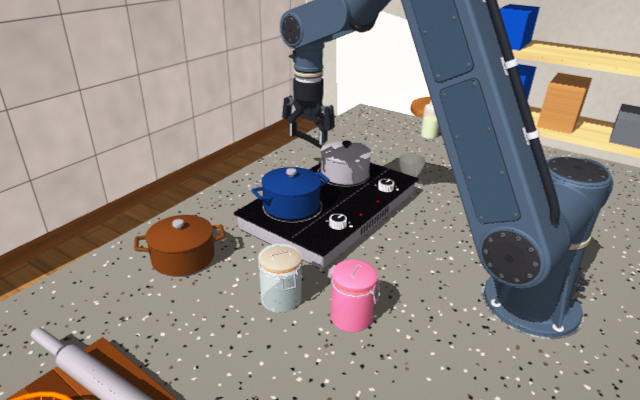

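```bash
cat > h.py <<'E'
import numpy as np
from station import manip
def ray(n,uv,z,c=None):
    c=c or manip.camera_model(n); K=np.array(c["mtx"]);T=np.array(c["cam_to_world"])
    d=T[:3,:3]@np.linalg.solve(K,[*uv,1]); o=T[:3,3]
    return o+d*(z-o[2])/d[2]
E
python3 - <<'E'
from h import *
c=manip.camera_model("wrist");print(np.round(c["mtx"],1).tolist(),np.round(c["cam_to_world"],3).tolist())
for nm,uv,z in [("lknob top",(178,130),.086),("ring L",(220,130),.064),("ring R?",(228,323),.064),("linetop",(239,2),.064),("linebot",(245,340),.064),("leftedge top",(134,2),.064),("leftedge",(165,300),.064),("cass knob",(338,145),.17)]:
    print(nm,np.round(ray("wrist",uv,z),3))
E
```

```text
[[276.9, 0.0, 320.0], [0.0, 276.9, 204.4], [0.0, 0.0, 1.0]] [[1.0, 0.0, -0.003, 0.626], [-0.0, -0.958, -0.287, 0.073], [-0.003, 0.287, -0.958, 0.373], [0.0, 0.0, 0.0, 1.0]]
lknob top [0.483 0.065 0.086]
ring L [0.517 0.064 0.064]
ring R? [ 0.502 -0.185  0.064]
linetop [0.547 0.182 0.064]
linebot [ 0.522 -0.213  0.064]
leftedge top [0.447 0.183 0.064]
leftedge [ 0.423 -0.149  0.064]
cass knob [0.638 0.057 0.17 ]
```

Request:
drive_tool:
  increments:
    - [255,-4,-2,0,0,0,0]
    - [255,-8,-4.5,0,0,0,0]
    - [255,-12,-6.5,0,0,0,0]
    - [255,-16,-9,0,0,0,0]
    - [255,-20,-11,0,0,0,0]
    - [255,-24,-13.5,0,0,0,0]
    - [255,-26,-14.5,0,0,0,0]
    - [255,-26,-14.5,0,0,0,0]
    - [255,-26,-14.5,0,0,0,0]
    - [255,-26,-14.5,0,0,0,0]
  force: 40

```text
t: 1.15
tcp_pos: [0.4803, -0.2589, 0.2311]
tool_rot: [0.707, 0.707, 0.0, -0.0]
force: [-0.1, -0.4, 0.6]
finger_gap: -0.0
```

Run:
```python
from h import *
import cv2
s=manip.sense();print(s["t"],s["tcp_pos"],s["tool_rot"],s["finger_gap"],s["force"])
im=manip.snapshot("wrist")[:,:,::-1];cv2.imwrite("pics/w1.png",im)
c=manip.camera_model("wrist");T=np.array(c["cam_to_world"]);K=np.array(c["mtx"])
p=T[:3,:3].T@(np.array([.467,-.185,.086])-T[:3,3]);print((K@p/p[2])[:2])
```

```text
1.15 [ 0.48026164 -0.25885389  0.23114873] [ 7.06757029e-01  7.07456236e-01  2.12266640e-04 -3.62640651e-04] -2.868402612048335e-05 [-0.05318077 -0.41710648  0.63197486]
[305.93822056 120.68121166]
```

View pics/w1.png

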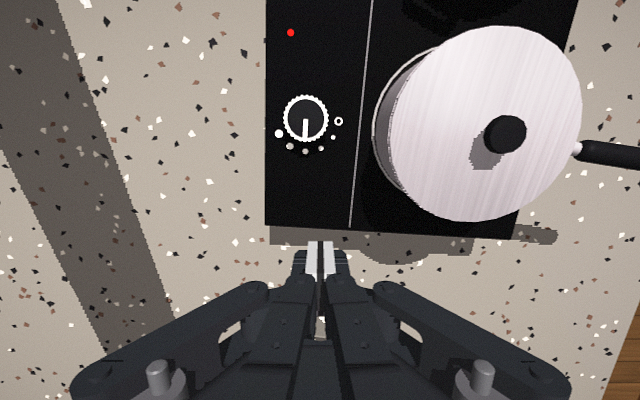

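The right knob is at (306,119), within 2 px of the predicted position, so its axis is at about (0.467, -0.184). Its pointer points straight down in the image, at the third dot. That is 1.57 rad, so it needs two clicks down. The saucepan beside it at (480,125) confirms this is the knob to turn. I'll lower the shut fingers just in front of the knob (-x side).

Request:
drive_tool:
  increments:
    - [255,4,-3,0,0,0,0]
    - [255,8.4,-6.6,0,0,0,0]
    - [255,8.4,-6.6,4,0,0,0]
    - [255,8.4,-6.6,8,0,0,0]
    - [255,8.4,-6.6,12,0,0,0]
    - [255,8.4,-6.6,14.5,0,0,0]
    - [255,8.4,-6.6,15.5,0,0,0]
    - [255,8.4,-6.6,16,0,0,0]
    - [255,8.4,-6.6,16,0,0,0]
    - [255,8.4,-6.6,16,0,0,0]

```text
t: 2.2
tcp_pos: [0.4148, -0.1763, 0.0723]
tool_rot: [0.707, 0.707, 0.0, 0.001]
force: [0.1, 0.1, 0.2]
finger_gap: 0.002
```

Run:
```python
from h import *
import cv2
s=manip.sense();print(s["t"],s["tcp_pos"],s["tool_rot"],s["force"])
im=manip.snapshot("wrist")[:,:,::-1];cv2.imwrite("pics/w2.png",im)
b=manip.snapshot("side")[:,:,::-1]
cv2.imwrite("pics/c2.png",np.vstack([cv2.resize(im[100:350,200:500],(600,300*5//6*2),interpolation=2)[:300],cv2.resize(b[130:230,330:470],None,fx=600/140,fy=3,interpolation=2)]))
```

```text
2.2 [ 0.41482807 -0.17628814  0.07226749] [7.06931175e-01 7.07281365e-01 1.71486188e-04 1.16424831e-03] [0.13158109 0.12888988 0.21316998]
```

View pics/w2.png

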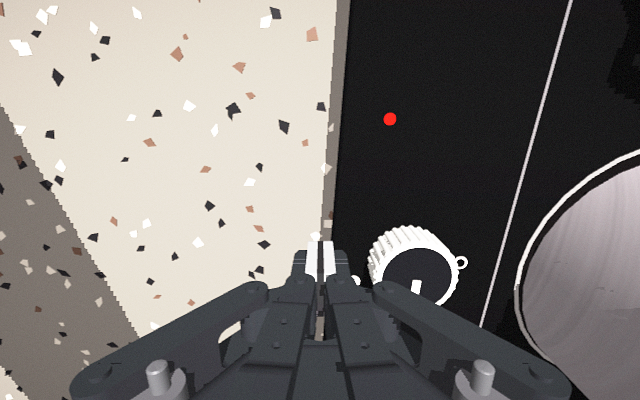

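The knob is just right of the finger block and the pointer still shows at (417,287). Now I'll move gently in +x until contact.

Request:
drive_tool:
  increments:
    - [255,0,0.7,0.2,0,0,0]
    - [255,0,1.1,0.2,0,0,0]
    - [255,0,1.3,0.2,0,0,0]
    - [255,0,1.4,0.2,0,0,0]
    - [255,0,1.4,0.2,0,0,0]

```text
t: 2.8
tcp_pos: [0.4281, -0.1759, 0.0693]
tool_rot: [0.707, 0.707, 0.0, 0.0]
force: [-0.6, -0.1, 0.1]
finger_gap: 0.003
```

Request:
drive_tool:
  increments:
    - [255,0,0.1,0,0,0,0]
    - [255,0,0.2,0,0,0,0]
    - [255,0,0.2,0,0,0,0]

```text
t: 3.1
tcp_pos: [0.4296, -0.1758, 0.0692]
tool_rot: [0.707, 0.707, -0.0, -0.0]
force: [-2.0, -0.3, -0.1]
finger_gap: -0.002
```

Request:
drive_tool:
  increments:
    - [255,0,0.1,0,0,0,0]
    - [255,0,0.2,0,0,0,0]
    - [255,0,0.2,0,0,0,0]

```text
t: 3.4
tcp_pos: [0.4301, -0.1753, 0.0691]
tool_rot: [0.707, 0.707, -0.001, -0.002]
force: [-4.4, -1.5, 1.2]
finger_gap: -0.004
```

Request:
drive_tool:
  increments:
    - [255,0,0.2,0,0,0,0]
    - [255,0,0.3,0,0,0,0]
    - [255,-0.2,0.3,0,0,0,0]
    - [255,-0.4,0.3,0,0,0,0]
    - [255,-0.6,0.3,0,0,0,0]
    - [255,-0.8,0.3,0,0,0,0]
    - [255,-1.0,0.3,0,0,0,0]
    - [255,-1.2,0.3,0,0,0,0]
    - [255,-1.3,0.3,0,0,0,0]
    - [255,-1.3,0.3,0,0,0,0]

```text
t: 4.4
tcp_pos: [0.4303, -0.187, 0.0687]
tool_rot: [0.706, 0.708, -0.002, -0.005]
force: [-11.1, -2.1, 2.2]
finger_gap: -0.002
```

Run:
```python
from h import *
import cv2
im=manip.snapshot("wrist")[:,:,::-1]
cv2.imwrite("pics/c3.png",cv2.resize(im[180:360,260:500],None,fx=3,fy=3,interpolation=2))
```

```text
(no output)
```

View pics/c3.png

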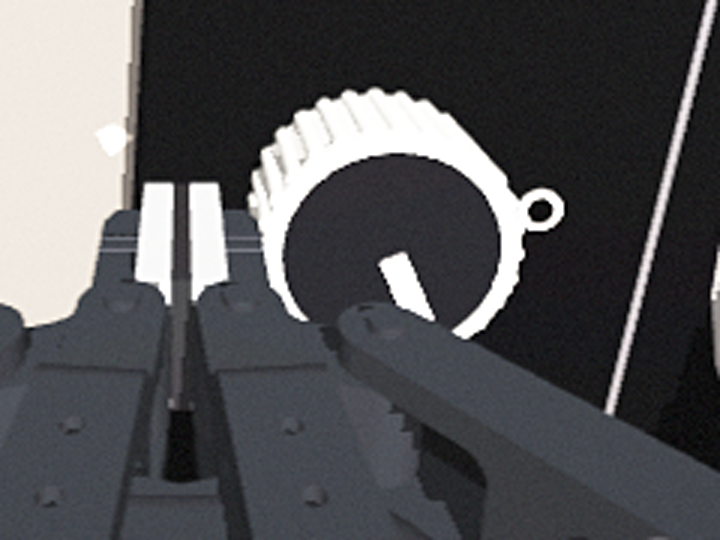

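The pointer has turned about 27° anticlockwise, so one click is done. I'll back off, return and repeat the stroke.

Request:
drive_tool:
  increments:
    - [255,0,-0.4,0,0,0,0]
    - [255,0,-1.3,0,0,0,0]
    - [255,0.6,-1.5,0,0,0,0]
    - [255,1.3,-1.5,0,0,0,0]
    - [255,1.3,-1.5,0,0,0,0]
    - [255,1.3,-0.9,0,0,0,0]
    - [255,1.3,-0.6,0,0,0,0]
    - [255,1.3,-0.3,0,0,0,0]
    - [255,1.3,0,0,0,0,0]
    - [255,1.3,0,0,0,0,0]

```text
t: 5.45
tcp_pos: [0.4308, -0.1736, 0.0689]
tool_rot: [0.707, 0.708, -0.002, -0.005]
force: [-8.5, -1.5, 5.2]
finger_gap: -0.001
```

Request:
drive_tool:
  increments:
    - [255,-0.2,0,0,0,0,0]
    - [255,-0.4,0,0,0,0,0]
    - [255,-0.6,0,0,0,0,0]
    - [255,-0.8,0,0,0,0,0]
    - [255,-1.0,0,0,0,0,0]
    - [255,-1.2,0,0,0,0,0]
    - [255,-1.3,0,0,0,0,0]
    - [255,-1.3,0,0,0,0,0]

```text
t: 6.25
tcp_pos: [0.4303, -0.1869, 0.0686]
tool_rot: [0.706, 0.708, -0.002, -0.005]
force: [-11.1, -2.5, 2.8]
finger_gap: -0.004
```

Run:
```python
from h import *
import cv2
im=manip.snapshot("wrist")[:,:,::-1]
cv2.imwrite("pics/c4.png",cv2.resize(im[180:360,260:500],None,fx=3,fy=3,interpolation=2))
```

```text
(no output)
```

View pics/c4.png

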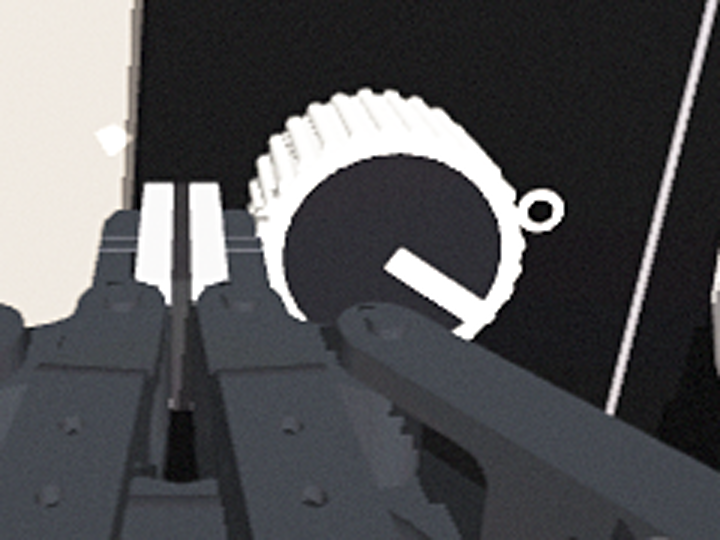

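The pointer is now about 30° from the off direction, one click above off. I'll back off, rise, and return to the viewing pose to check.

Request:
drive_tool:
  increments:
    - [255,0,-0.5,0,0,0,0]
    - [255,0,-1.5,0,0,0,0]
    - [255,0,-2.0,0,0,0,0]
    - [255,0,-2.0,-4,0,0,0]
    - [255,0,-2.0,-8,0,0,0]
    - [255,0,-2.0,-12,0,0,0]
    - [255,0,-2.0,-16,0,0,0]
    - [255,-4,2,-16.2,0,0,0]
    - [255,-7.3,4.5,-16.2,0,0,0]
    - [255,-7.3,4.5,-16.2,0,0,0]
    - [255,-7.3,4.5,-16.2,0,0,0]
    - [255,-7.3,4.5,-16.2,0,0,0]

```text
t: 7.5
tcp_pos: [0.4787, -0.2608, 0.2306]
tool_rot: [0.707, 0.707, 0.0, -0.001]
force: [-0.2, 0.3, 0.7]
finger_gap: 0.003
```

Run:
```python
from h import *
import cv2
s=manip.sense();print(s["t"],s["tcp_pos"],s["force"])
w=manip.snapshot("wrist")[:,:,::-1]
a=manip.snapshot("scene")[:,:,::-1];b=manip.snapshot("side")[:,:,::-1]
cv2.imwrite("pics/c5.png",cv2.resize(w[60:190,220:420],None,fx=4,fy=4,interpolation=2))
for im,n in((a,"scene"),(b,"side")):
    d=cv2.absdiff(im.copy(),cv2.imread(f"pics/{n}0.png")).max(2)
    # change at the listed objects, away from the arm
    for nm,(x,y) in ({"jar":(412,230),"casserole":(312,207),"saucepan":(262,170),"teacup":(246,137)} if n=="scene" else {"jar":(280,278),"casserole":(290,192),"saucepan":(346,162),"teacup":(412,165),"leftknob":(338,221)}).items():
        r=d[y-14:y+15,x-14:x+15];print(n,nm,(r>40).mean().round(3))
```

```text
7.5 [ 0.47872456 -0.26076342  0.2305804 ] [-0.15847001  0.3290095   0.7154609 ]
scene jar 0.0
scene casserole 0.0
scene saucepan 0.514
scene teacup 0.51
side jar 0.0
side casserole 0.0
side saucepan 0.524
side teacup 0.458
side leftknob 0.0
```

View pics/c5.png

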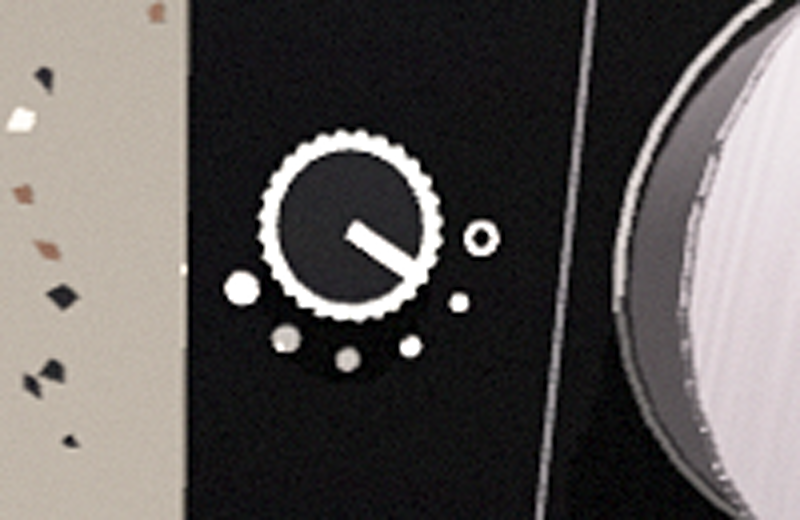

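The pointer now aims at the smallest dot (458,302), next to the off ring at (482,238). The saucepan and teacup differences may just be the arm and its shadow, so I'll return to the start pose and compare again.

Request:
drive_tool:
  increments:
    - [255,6,3,0,0,0,0]
    - [255,10,5.5,0,0,0,0]
    - [255,14,8,0,0,0,0]
    - [255,18,10,0,0,0,0]
    - [255,22,12.5,0,0,0,0]
    - [0,26.1,14.6,0,0,0,0]
    - [0,26.1,14.6,0,0,0,0]
    - [0,26.1,14.6,0,0,0,0]
    - [0,26.1,14.6,0,0,0,0]
    - [0,26.1,14.6,0,0,0,0]
    - [0,26.1,14.6,0,0,0,0]

```text
t: 8.75
tcp_pos: [0.6255, -0.0025, 0.2314]
tool_rot: [0.708, 0.706, -0.0, -0.0]
force: [0.2, 0.4, 0.3]
finger_gap: 0.992
```

Run:
```python
from h import *
import cv2
for n,D in (("scene",{"saucepan":(262,170),"teacup":(246,137)}),("side",{"saucepan":(346,162),"teacup":(412,165),"rightknob":(387,186)})):
    im=manip.snapshot(n)[:,:,::-1].copy()
    d=cv2.absdiff(im,cv2.imread(f"pics/{n}0.png")).max(2)
    for nm,(x,y) in D.items(): print(n,nm,(d[y-14:y+15,x-14:x+15]>40).mean().round(3))
```

```text
scene saucepan 0.0
scene teacup 0.0
side saucepan 0.037
side teacup 0.0
side rightknob 0.05
```

Nothing has moved except the right knob; the small change at the saucepan in the side view is the arm's reflection or edges.

```bash
python3 -c "
from station import manip
print(manip.sign_off())"
```

```text
the job is handed in; nothing more can be done
None
```

I turned the right knob, the one for the saucepan's plate, down two clicks from 1.57 rad to the lowest heat, and handed the job in. I used two strokes with the outside of the shut fingers along the near side of the knob's rim, then let go and moved clear.

- **Knob:** the closing wrist picture shows the pointer aimed at the smallest dot, next to the off ring. I read this by eye and did not measure the angle.
- **Other things:** before-and-after pictures show no change at the casserole, jar, teacup or left knob.
- **Saucepan:** it shows no change in the scene view. About 4% of the pixels checked there differ in the side view. I put that down to the arm not standing exactly where it began, but did not check further.
- **Time and force:** the job took about 9 s, and the highest force I read was about 11–12 N.

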